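# Cap a sauce bottle in the guarded lever press

### The job

Close the sauce bottle standing in the bench capping press: take the small blue-gripped tongs out of their stand, use them (never the gripper's own fingers) to lift the steel cap by its black knob and set it level on the bottle's mouth, and stand the tongs back in their stand. Then flip the red safety catch fully over towards the robot, and only after that pull the press lever all the way down. The job finishes while the gripper is still holding the lever down, with the press pad bearing on the cap; leave the pepper shaker and the two jars where they stand.

Things in the scene. Friction and masses are not known exactly. Their poses are not given: they have to be found in the camera images.
- press: Grey bench capping press, fixed; base 250 x 190 x 14 mm. An amber bottle (body 55 mm wide, neck 21 mm outside) is fixed upright in it. Origin: on the worktop below the bottle's axis; x points from the bottle back to the hinge post (the press's front faces -x), z up, +y is the side of the catch. All but the raised lever is below 225 mm (the flipped catch's toe below 250).
- bottle_mouth (a point): Centre of the bottle's mouth, 75 mm above the press's underside. The seated cap has its origin 10 mm below this point (its ceiling rests on the rim; the skirt goes round the neck with about 2.8 mm play all round).
- lever_hinge (a point): Axis of the lever, parallel to the press's y; 120 mm behind the bottle's axis and 111 mm above the worktop.
- lever (a joint): Lever angle: 0 straight up, grows as it comes down to the press's front (-x), 1.56 (stop) = level, fully down. A spring drives it up: 1.5 N at the bar at first, about 12 N at the bottom on the cap. It is a fork of two 12 mm steel rods at y = +-50 mm, joined by the grip bar. Blocked at about 0.1 until the red catch is flipped.
- lever_bar (a point): Middle of the lever's black round grip bar (20 mm thick, along the press's y, 88 mm free between the rods), 200 mm from the hinge: 311 mm high when up; 111 mm high and 80 mm in front of the bottle's axis when down. Pinched with the fingers closing along the press's x, it turns between the pads, so the gripper can keep pointing down.
- catch (a joint): Angle of the red safety catch: 0 = knob up, its toe in front of the lever's lug (locked); grows as the knob is pulled towards the press's front (-x); 1.3 = stop, fully flipped. The lever is free from about 0.25. It stays where it is left (about 1 N at the knob moves it).
- catch_pivot (a point): Axis of the catch, parallel to the press's y; 20 mm behind the bottle's axis, 85 mm to +y, 156 mm above the worktop.
- catch_knob (a point): Centre of the catch's red ball knob, 20 mm diameter on a 9 mm steel stem, 55 mm from catch_pivot: straight above it when locked, in front of it when flipped.
- cap: Steel cap, 34 mm diameter, hollow below (skirt 10 mm deep), 14 mm tall, with a black round knob 14 mm in diameter and 16 mm tall on top; 30 mm tall in all, 25 to 45 g. Origin: centre of its underside, z up. It starts upright on the worktop.
- tongs: Parallel tongs, 70 g, upright in their stand: two flat steel jaws, each 20 mm wide (x), 6 mm thick (y), 125 mm tall, blue outside from 83 to 119 mm above the tips. Open: gap 30 mm, 42 mm outside. Origin: lower end of the tips, midway between the open jaws (fixed to the -y jaw); z up; they close along y. Grip the blue faces, about 100 mm up, fingers closing along y.
- tongs_jaw (a joint): How far the tongs are closed, m: 0 open, 0.016 on the cap's 14 mm knob (26 mm outside), 0.024 at most. Squeezing the blue faces closes them against a light spring (5 N open, 7.4 N on the knob, 8.6 N fully closed); they open by themselves as the gripper opens. Squeezed to 38 mm outside they hang open in the gripper; shut firmly (20 N) they hang safer.
- tongs_stand: White block, fixed, 72 x 90 x 35 mm, with a pocket 30 mm (its x) by 52 mm (its y), 30 mm deep, in the middle of its top, in which the tongs stand, tips 5 mm above the worktop, jaws closing along the stand's y. Origin: centre of its underside.
- pepper_shaker: Bystander: grey pepper shaker, 58 mm wide, 95 mm tall; origin centre of its underside.
- spice_jar: Bystander: slim white-capped jar, 47 mm wide, 98 mm tall; origin centre of its underside.
- chili_oil_jar: Bystander: jar with a green lid, 68 mm wide, 84 mm tall; origin centre of its underside.
- press_pad (a point): Middle of the face of the press pad, a black rubber disc 26 mm wide on the lever, 120 mm from the hinge, facing -x when the lever is up and down when it is level. It is sprung (16 mm travel, up to 12 N) and meets the seated cap's knob from a lever angle of about 1.45 on.

How it is judged:
On the way, in this order (a step that is already met when the one before it is completed fails the run):
1. the cap is lifted off the worktop in the tongs (contact force between tongs and cap above 0.3 N and height (world z) of cap above 0.03 m), for 0.2 s.
2. the cap sits level on the bottle's mouth, let go by the tongs, lever still up (horizontal distance between cap and bottle_mouth below 0.006 m and z of cap in the frame of bottle_mouth between -0.014 and -0.006 m and angle between cap's own z axis and vertical below 0.18 rad and contact force between tongs and cap below 0.1 N and value of joint lever below 0.2 rad), for 0.2 s.
3. the tongs stand in their stand again, let go (horizontal distance between tongs and tongs_stand below 0.012 m and height (world z) of tongs below 0.015 m and angle between tongs's own z axis and vertical below 0.2 rad and contact force between the fingers and tongs below 0.1 N), for 0.2 s.
4. the red catch is flipped over while the lever is still up (value of joint catch above 1 rad and value of joint lever below 0.2 rad), for 0.2 s.
At the end, for the whole second after the job is handed in: Fingers hold the lever (over 2 N) at 1.49 rad or more; pad presses the cap (over 1.5 N); cap on the mouth within 6 mm, 6 to 14 mm below it, tilt under 0.18 rad; catch over 0.8 rad; tongs untouched in their stand: within 12 mm, under 15 mm high, tilt under 0.2 rad (all of step 3 and value of joint lever above 1.49 rad and contact force between the fingers and lever above 2 N and contact force between lever and cap above 1.5 N and value of joint catch above 0.8 rad and horizontal distance between cap and bottle_mouth below 0.006 m and z of cap in the frame of bottle_mouth between -0.014 and -0.006 m and angle between cap's own z axis and vertical below 0.18 rad); the arm keeps its last pose, push and grip.
It fails at once if the gripper's fingers touch the cap (contact force between the fingers and cap above 0.5 N).
It fails at once if the lever is pulled while the catch guards it (value of joint lever above 0.3 rad and value of joint catch below 0.2 rad).
It fails at once if a bystander is shifted by more than 30 mm or tipped (distance of any of pepper_shaker, spice_jar, chili_oil_jar from where it was at the start of the episode above 0.03 m or angle between any of pepper_shaker, spice_jar, chili_oil_jar's own z axis and vertical above 0.35 rad).
It also fails if it takes over 72 s, if anything falls off the work surface, if the arm or the gripper's body presses on something with over 40 N, if the wrist force passes 120 N, or if a joint passes its speed limit or range.

### The arm

A 7-joint arm with a two-finger parallel gripper is mounted at the origin on a cart in front of the work surface, level with it; the furniture and walls round the work are solid. World frame = base frame: x ahead of the robot, y to its left, z up, the work surface at z = 0. Lengths are in m, angles in rad, forces in N, time in s.
With the tool pointing down it reaches from about 0.425 to 0.875 m from the base axis. Payload 4.7 kg.
Tool frame: the origin (TCP) lies midway between the tips of the shut fingers; the grasp point (between the pads) lies 19 mm behind it; z points along the fingers, y is the line along which they close (so a half turn about z gives the same grasp; the last joint's range is limited). The gripper opens to 87 mm and grips with 3 to 60 N. Pads are 19 mm wide; open, the fingers measure 117 mm over their backs; the gripper's body (75 mm by 190 mm) begins 51 mm behind the grasp point.
Start: joints at [1.135, 0.321, -0.07, 1.45, 0.023, 1.371, -0.057], TCP at [0.283, -0.585, 0.223] pointing down, gripper open.
Joint ranges: [-2.86, 2.86], [-0.3, 2.09], [-1.38, 1.24], [0.06, 2.45], [-1.56, 4.7], [0.09, 2.05], [-2.69, 2.69]. Speed limits (rad/s): [2.57, 2.57, 3.14, 3.14, 3.14, 3.14, 3.14].

### API

Orientations are given as a rotation vector (axis times angle).
In Python, from bench import ctrl gives the robot as it stands. The module is installed in compiled form; this text tells all that it offers.
- The arm moves only by the shell command python3 -m handwheel 'ROWS' [FORCE]. ROWS is JSON, a list of rows, each a list of 7 numbers: the finger opening in m, from 0 to 0.087, then the shift along the tool's x, y, z in m, then the turn, a rotation vector about the tool's x, y, z in degrees. A call has 1 to 12 rows; each row shifts and turns the commanded pose from where the row before left it, along the tool's axes as they then stand; what a row does not reach is not made up. A row lasts 1/8 s, in which the tool goes at most 62.5 mm and 10.7 degrees, less where a joint would pass 70% of its speed; a pose out of reach is approached as far as the arm can. A call is refused whole if a number of a shift passes 0.0625 or a number of a turn 10.7, either way. A call with a gripper value outside its range is refused whole. The fingers move at their own pace and stop on an object; FORCE is the grip in N (left out, the last holds). Time passes only in rows, so rows that do not move let the fingers close. It gives the time, the measured TCP pose, the force, the opening and the grip force at its end, in the units of the state.
- ctrl.get_state(): the state, without advancing time (a new reading comes with each control period).
- ctrl.get_image(name): name is "scene" or "top" or "wrist"; returns (picture, depth): 400x640x3 uint8, blue, green, red; 400x640 float32, m along the optical axis (not along the pixel's ray), 0 where there is no reading.
- ctrl.camera_info(name): a dict with "intrinsics" (3x3 intrinsics, pixels), "R" (3x3) and "t" (3): a world point X has camera coordinates R X + t. Camera axes: x right, y down, z forward; pixel columns grow to the right and rows downward; lengths in m; the calibration is good to about 2 mm. The wrist camera is an equidistant fisheye: a pixel r from the principal point sees the ray r / f radians off the axis. A picture is of the moment at which its call begins: read the wrist's pose just before it. camera_info takes no time and is no camera call; for the wrist camera it gives the pose at the moment of the call.
- ctrl.close_job(): hands the job in; it is judged then, once.
The state is a dict: "time": time; "joint_positions": joint angles; "qd": joint speeds; "joint_torque": joint torques, N m; "position": TCP position; "tool_rot": TCP orientation; "ft_force": force on the tool from outside, world axes, zero at the start; "torque": the same for the moment, N m; "grip_width": opening from 0.0 (shut) to 1.0 (fully open); "grip_force": force on a finger pad.
Only numpy, scipy, OpenCV 4.12 (cv2) and the standard library are available. Lean on these libraries where they do the work, as an engineer would, in place of code of your own. Each camera call takes 0.05 s, during which the arm holds its last target. There are 200 camera calls.

## Working session

There is one attempt and no reset: what is moved stays moved. The work goes in short steps, Python scripts to look and compute and a shell command to move; the robot and the scene stay as the last step left them, time stands still between calls to the robot, and variables do not carry over. Pictures are saved under pics/ and viewed, at most 10 in all, crops included, and the job is handed in when it is done.

```bash
mkdir -p pics; ls
python3 - <<'E'
from bench import ctrl
import numpy as np,cv2
s=ctrl.get_state();print(s['time'],s['position'],s['tool_rot'],s['grip_width'])
for n in("top","scene"):
    im,d=ctrl.get_image(n);ci=ctrl.camera_info(n)
    np.savez(n+".npz",im=im,d=d,K=ci['intrinsics'],R=ci['R'],t=ci['t'])
    cv2.imwrite(f"pics/{n}0.png",im);print(n,ci)
E
```

```text
pics
0.0 [ 0.28230251 -0.58487434  0.22145616] [-3.06063234e+00 -7.00244728e-01  8.30390751e-04] 0.9996772098709655
top {'intrinsics': array([[515.67983272,   0.        , 312.43151159],
       [  0.        , 515.67983272, 200.62913404],
       [  0.        ,   0.        ,   1.        ]]), 'R': array([[ 0.02524233, -0.99966155,  0.00629434],
       [-0.98455701, -0.02595104, -0.17313014],
       [ 0.17323489, -0.00182692, -0.98487884]]), 't': array([0.1077337 , 0.59346953, 1.41109172])}
scene {'intrinsics': array([[381.09389406,   0.        , 314.19831144],
       [  0.        , 381.09389406, 199.85007493],
       [  0.        ,   0.        ,   1.        ]]), 'R': array([[-0.59410246, -0.8041477 ,  0.01971682],
       [-0.41140702,  0.28270089, -0.86650128],
       [ 0.69122105, -0.52290218, -0.4987853 ]]), 't': array([0.45430311, 0.36481047, 0.61744083])}
```

View pics/top0.png

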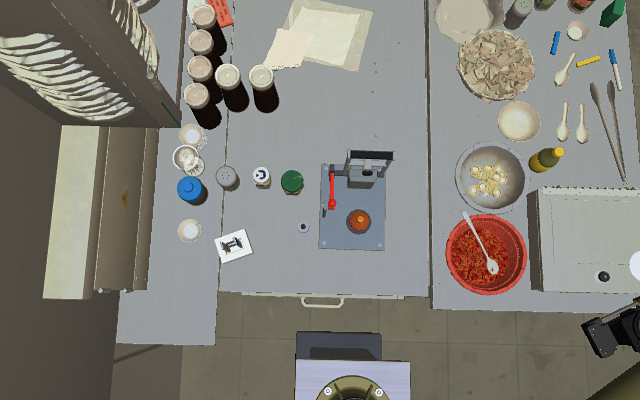

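View pics/scene0.png

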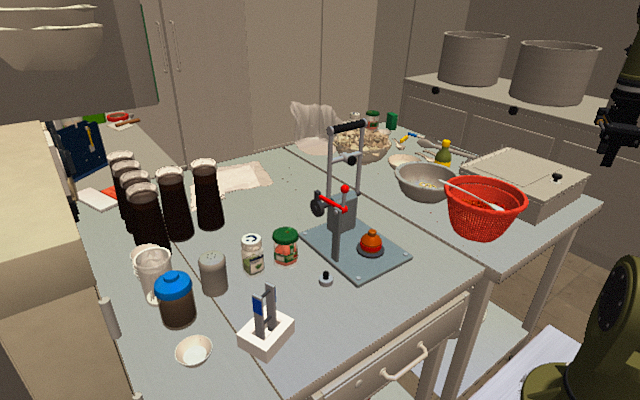

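The top view shows the stand at about (234,245), the cap at (303,227), the press base spanning (318–386, 163–250), the bottle at (358,221), the catch knob at (332,204) and the lever bar at (371,155). The scene view shows the same layout, with the tongs upright in the stand at (265,310) and the cap at (326,279).

```bash
cat > h.py <<'E'
import numpy as np,cv2
def load(n):
    f=np.load(n+".npz");return f['im'],f['d'],f['K'],f['R'],f['t']
def cast(uv,K,R,t,z):
    uv=np.atleast_2d(np.asarray(uv,float)).reshape(-1,2)
    ray=np.c_[(uv-[K[0,2],K[1,2]])/[K[0,0],K[1,1]],np.ones(len(uv))]@R
    C=-R.T@t
    return C+ray*((z-C[2])/ray[:,2:])
def cloud(d,K,R,t):
    v,u=np.indices(d.shape);P=np.stack([(u-K[0,2])/K[0,0]*d,(v-K[1,2])/K[1,1]*d,d],-1)
    P=(P-t)@R;P[d<=0]=np.nan;return P
def rect(m):
    c=max(cv2.findContours(m.astype(np.uint8),0,2)[0],key=cv2.contourArea);return cv2.minAreaRect(c),c
E
python3 - <<'E'
from h import *
for n in("top","scene"):
    im,d,K,R,t=load(n);P=cloud(d,K,R,t);hsv=cv2.cvtColor(im,cv2.COLOR_BGR2HSV)
    A=P[...,0]; W=(A>.3)&(A<.95)&(np.abs(P[...,1])<.5)
    # stand top
    m=W&(abs(P[...,2]-.035)<.008)&(hsv[...,1]<40)&(hsv[...,2]>150)&(P[...,1]>.1)
    r,c=rect(cv2.morphologyEx(m.astype(np.uint8),3,np.ones((9,9))))
    X=cast(r[0],K,R,t,.035);b=cast(cv2.boxPoints(r),K,R,t,.035)
    h=cast(c,K,R,t,.035)[:,:2].astype(np.float32);print(n,"stand",cv2.minAreaRect(h))
    # press base
    m=W&(abs(P[...,2]-.014)<.005)&(P[...,1]<.12)&(hsv[...,0]>85)&(hsv[...,0]<110)&(hsv[...,1]>35)
    m=cv2.morphologyEx(m.astype(np.uint8),2,np.ones((3,3)));r,c=rect(m)
    h=cast(c,K,R,t,.014)[:,:2].astype(np.float32);print("base",cv2.minAreaRect(h))
    # clusters by height
    for nm,uv in dict(top=dict(bottle=(358,221),cap=(303,227),knob=(332,204),bar=(371,155)),scene=dict(bottle=(371,238),cap=(326,277),knob=(345,188),bar=(347,128)))[n].items():
        u,v=uv;print(nm,P[v,u].round(3),im[v,u])
    # red things
    m=W&((hsv[...,0]<6)|(hsv[...,0]>174))&(hsv[...,1]>150)&(P[...,2]>.12)
    q=P[m];print("red",len(q),q[q[:,2]>.19].mean(0),q.min(0),q.max(0))
    m=W&(P[...,2]>.28)&(P[...,2]<.34)&(P[...,1]<.1);q=P[m][:,:2].astype(np.float32);print("bar",cv2.minAreaRect(q))
    m=W&(P[...,2]>.045)&(hsv[...,0]>4)&(hsv[...,0]<15)&(hsv[...,1]>150)&(P[...,1]<.1);q=P[m];print("bottle",len(q),q.max(0),q.min(0), np.median(q[q[:,2]>.068],0))
    m=W&(abs(P[...,2]-.10)<.035)&(P[...,1]>.1)&(P[...,0]<.55);q=P[m];print("tongs",len(q),q.mean(0),cv2.minAreaRect(q[:,:2].astype(np.float32)),q[:,2].max())
E
```

```text
top stand ((0.45893779397010803, 0.3434082269668579), (0.0726398229598999, 0.08999689668416977), 21.513399124145508)
base ((0.5661462545394897, 0.014239639043807983), (0.13021579384803772, 0.23360911011695862), 56.281097412109375)
bottle [ 0.532 -0.005  0.074] [ 41  94 178]
cap [0.517 0.148 0.032] [51 52 56]
knob [0.554 0.074 0.217] [ 43  51 231]
bar [ 0.655 -0.011  0.321] [39 35 34]
red 1151 [0.55886662 0.0727982  0.2176416 ] [ 0.3415459  -0.44750518  0.12001968] [0.93685959 0.45806949 0.23454959]
bar ((0.6573502421379089, -0.011500149965286255), (0.023287246003746986, 0.11196793615818024), 0.23797598481178284)
bottle 1925 [0.56446833 0.01597557 0.12274982] [ 0.35265888 -0.43529523  0.04508417] [ 0.43092733 -0.33221972  0.07166566]
tongs 103 [0.45758368 0.34279146 0.11141498] ((0.4582618474960327, 0.3437856435775757), (0.020514028146862984, 0.043245717883110046), 20.64026641845703) 0.1347783297508323
scene stand ((0.45632854104042053, 0.3447440266609192), (0.07198135554790497, 0.09164292365312576), 21.885160446166992)Traceback (most recent call last):
  File "<stdin>", line 12, in <module>
  File "h.py", line 13, in rect
    c=max(cv2.findContours(m.astype(np.uint8),0,2)[0],key=cv2.contourArea);return cv2.minAreaRect(c),c
ValueError: max() iterable argument is empty
```

The stand sits at (0.458, 0.344) with yaw about 21.5°, measured 72 x 90 mm as given. The bar is at (0.657, -0.011) and the press yaw is near 0. I'm moving towards the press front at z of about 0.33.

```bash
python3 -m handwheel '[[0.087,0.04,-0.0345,-0.012,0,0,0],[0.087,0.04,-0.0345,-0.012,0,0,0],[0.087,0.04,-0.0345,-0.012,0,0,0],[0.087,0.04,-0.0345,-0.012,0,0,0],[0.087,0.04,-0.0345,-0.012,0,0,0],[0.087,0.04,-0.0345,-0.012,0,0,0],[0.087,0.04,-0.0345,-0.012,0,0,0],[0.087,0.04,-0.0345,-0.012,0,0,0],[0.087,0.04,-0.0345,-0.012,0,0,0],[0.087,0.022,-0.045,0,0,0,0],[0.087,0.022,-0.045,0,0,0,0],[0.087,0.022,-0.045,0,0,0,0]]'
cat >> h.py <<'E'
def snap(n,tag):
    from bench import ctrl
    s=ctrl.get_state();ci=ctrl.camera_info(n);im,d=ctrl.get_image(n)
    np.savez(tag+".npz",im=im,d=d,K=ci['intrinsics'],R=ci['R'],t=ci['t']);cv2.imwrite(f"pics/{tag}.png",im)
    return s
E
python3 - <<'E'
from h import *
s=snap("wrist","w1");print(s['time'],s['position'],s['tool_rot'],s['joint_positions'])
_,_,K,R,t=load("w1");print(K,R,-R.T@t)
E
```

```text
time: 1.6
position: [0.4721, 0.0027, 0.3302]
tool_rot: [3.062, 0.701, -0.001]
ft_force: [1.0, -1.1, 0.2]
grip_width: 0.998
grip_force: 0.0
1.6 [0.47212864 0.00269892 0.33019709] [ 3.06231306e+00  7.00572166e-01 -7.16096450e-04] [ 0.58039291 -0.08209852 -0.59471473  1.67265318 -0.04572952  1.53743643
 -1.13220426]
[[309.70691629   0.         322.92701006]
 [  0.         309.70691629 200.94442048]
 [  0.           0.           1.        ]] [[ 4.34342531e-01 -9.00747728e-01 -3.08994420e-04]
 [-8.69708608e-01 -4.19464627e-01  2.60108369e-01]
 [-2.34421635e-01 -1.12707392e-01 -9.65579381e-01]] [0.53556566 0.0344417  0.49232884]
```

View pics/w1.png

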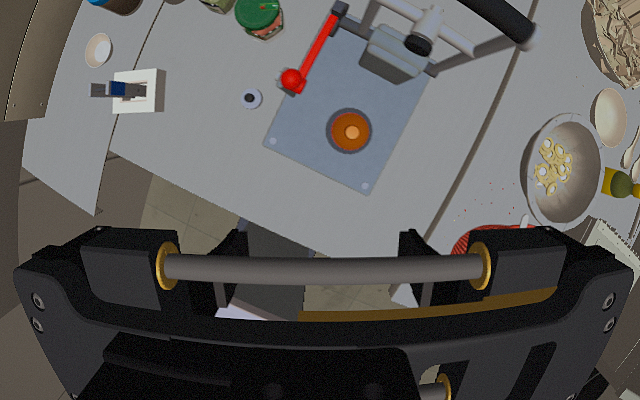

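The wrist view shows the cap at (251,98), the bottle mouth at (352,131), the catch knob at (291,79), the stand at (138,91) with the tongs' blue grip at (117,89), and the press base screws at (272,141) and (365,185). I'll measure with the fisheye model.

```bash
cat >> h.py <<'E'
def fray(uv,K,R):
    uv=np.asarray(uv,float).reshape(-1,2);p=(uv-[K[0,2],K[1,2]])/K[0,0];r=np.linalg.norm(p,axis=1,keepdims=True)
    return np.c_[p*np.sinc(r/np.pi),np.cos(r)]@R     # sin(r)/r
def fcast(uv,K,R,t,z):
    q=fray(uv,K,R);C=-R.T@t;return C+q*((z-C[2])/q[:,2:])
def fcloud(d,K,R,t):
    v,u=np.indices(d.shape);q=fray(np.stack([u,v],-1),K,R);f=q@R[2];q=q/np.where(f>.05,f,np.nan)[:,None]
    P=(-R.T@t+q*d.reshape(-1,1)).reshape(*d.shape,3);P[d<=0]=np.nan;return P
def circ(m,K,R,t,z):
    "min enclosing circle, on plane z, of the largest blob"
    c=rect(m)[1];(x,y),r=cv2.minEnclosingCircle(fcast(c,K,R,t,z)[:,:2].astype(np.float32));e=fcast(c,K,R,t,z)
    return np.round([x,y,r],4),e.mean(0)[:2].round(4),len(c)
E
python3 - <<'E'
from h import *
im,d,K,R,t=load("w1");P=fcloud(d,K,R,t);hsv=cv2.cvtColor(im,cv2.COLOR_BGR2HSV);X,Y,Z=np.moveaxis(P,2,0)
for nm,(u,v) in dict(mouth=(352,131),cap=(251,98),knob=(291,79),base=(310,150),table=(210,120),bar=(495,15)).items():print(nm,P[v,u].round(3),hsv[v,u])
B=np.hypot(X-.535,Y+.01)<.05
print("mouth",circ(B&(abs(Z-.075)<.007),K,R,t,.075))
print("body",circ(B&(Z>.03),K,R,t,.05))
C=np.hypot(X-.517,Y-.148)<.03
print("capknob",circ(C&(hsv[...,2]<110)&(Z>.02),K,R,t,.030))
print("cap all",circ(C&(Z>.008),K,R,t,.014))
red=((hsv[...,0]<6)|(hsv[...,0]>174))&(hsv[...,1]>150)
k=red&(Z>.195)&(X<.6)&(X>.45)&(abs(Y-.07)<.06);print("knob",circ(k,K,R,t,.211))
q=P[k];print(q.min(0),q.max(0))
st=(abs(Z-.035)<.008)&(Y>.25)&(X<.6)&(hsv[...,1]<50)&(hsv[...,2]>140)
st=cv2.morphologyEx(st.astype(np.uint8),3,np.ones((15,15)));c=rect(st)[1];print("stand",cv2.minAreaRect(fcast(c,K,R,t,.035)[:,:2].astype(np.float32)))
blue=(hsv[...,0]>100)&(hsv[...,0]<125)&(hsv[...,1]>120)&(Z>.06)&(Y>.25)&(X<.6);q=P[blue];print("blue",len(q),q.mean(0),q.min(0),q.max(0))
tt=(abs(Z-.13)<.01)&(Y>.25)&(X<.6);q=P[tt];print("tongtop",len(q),cv2.minAreaRect(fcast(rect(cv2.morphologyEx(tt.astype(np.uint8),3,np.ones((15,15))))[1],K,R,t,.13)[:,:2].astype(np.float32)))
bs=(abs(Z-.014)<.006)&(abs(Y+.02)<.14)&(X>.38)&(X<.8)&(hsv[...,0]>90)&(hsv[...,0]<115)&(hsv[...,1]>30)
bs=cv2.morphologyEx(bs.astype(np.uint8),2,np.ones((5,5)));c=rect(cv2.morphologyEx(bs,3,np.ones((25,25))))[1];print("base",cv2.minAreaRect(fcast(c,K,R,t,.014)[:,:2].astype(np.float32)),cv2.boundingRect(c))
# screws on front corners
print("screws",fcast([(272,141),(365,185)],K,R,t,.014))
E
```

```text
mouth [ 0.539 -0.007  0.075] [ 15 174 201]
cap [0.52  0.147 0.03 ] [ 0 19 55]
knob [0.556 0.075 0.219] [  2 210 202]
base [0.484 0.032 0.012] [109  53 144]
table [0.46  0.204 0.   ] [ 90   7 146]
bar [ 0.65  -0.031  0.317] [60 39 33]
mouth (array([ 0.5376, -0.0086,  0.011 ]), array([ 0.5379, -0.0072]), 24)
body (array([ 0.3744, -0.4464,  0.4259]), array([ 0.3183, -0.4181]), 672)
capknob (array([0.52  , 0.1496, 0.0077]), array([0.5214, 0.1488]), 17)
cap all (array([0.5195, 0.1492, 0.0177]), array([0.5213, 0.1504]), 30)
knob (array([0.5574, 0.0755, 0.0102]), array([0.5583, 0.0744]), 32)
[0.45041523 0.01001255 0.21018219] [0.56676297 0.10342529 0.45383539]
stand ((0.45743659138679504, 0.3462503254413605), (0.07335011661052704, 0.08969784528017044), 21.530778884887695)
blue 258 [0.49572916 0.36308509 0.10462565] [0.35645672 0.32193748 0.08563675] [0.58642191 0.58712276 0.12887905]
tongtop 1702 ((0.44160330295562744, 0.599176287651062), (0.061039574444293976, 0.23243792355060577), 88.49816131591797)
base ((0.5694417953491211, 0.009620711207389832), (0.18449263274669647, 0.21825946867465973), 89.2143325805664) (265, 30, 163, 164)
screws [[ 0.47189539  0.09166203  0.014     ]
 [ 0.47210183 -0.07019865  0.014     ]]
```

Bottle, catch knob, bar and screws all agree: press yaw is about 0 and the bottle is at (0.5376, -0.0086). The cap is at (0.520, 0.1495) and the stand at (0.4577, 0.345). Moving above the tongs.

```bash
python3 -m handwheel '[[0.087,0.0226,-0.0524,0.02,0,0,0],[0.087,0.0226,-0.0524,0.02,0,0,0],[0.087,0.0226,-0.0524,0.02,0,0,0],[0.087,0.0226,-0.0524,0.02,0,0,0],[0.087,0.0226,-0.0524,0.02,0,0,0],[0.087,0.0226,-0.0524,0.02,0,0,0],[0.087,0,0,0,0,0,4.25],[0.087,0,0,0,0,0,0]]'
python3 - <<'E'
from h import *
s=snap("wrist","w2")
im,d,K,R,t=load("w2");P=fcloud(d,K,R,t);hsv=cv2.cvtColor(im,cv2.COLOR_BGR2HSV);X,Y,Z=np.moveaxis(P,2,0)
N=np.hypot(X-.458,Y-.345)<.08
print("stand",cv2.minAreaRect(fcast(rect(cv2.morphologyEx((N&(abs(Z-.035)<.006)).astype(np.uint8),3,np.ones((15,15))))[1],K,R,t,.035)[:,:2].astype(np.float32)))
tt=N&(abs(Z-.13)<.006);print(tt.sum());print("top",cv2.minAreaRect(fcast(np.argwhere(tt)[:,::-1],K,R,t,.13)[:,:2].astype(np.float32)))
E
```

```text
time: 2.65
position: [0.4575, 0.3433, 0.2096]
tool_rot: [3.085, 0.59, -0.003]
ft_force: [-0.8, -0.4, -0.3]
grip_width: 0.997
grip_force: 0.0
stand ((0.4580409824848175, 0.3460257947444916), (0.07191187888383865, 0.09066755324602127), 21.618358612060547)
388
top ((0.45885488390922546, 0.3466678261756897), (0.019444135949015617, 0.042121849954128265), 21.634960174560547)
```

View pics/w2.png

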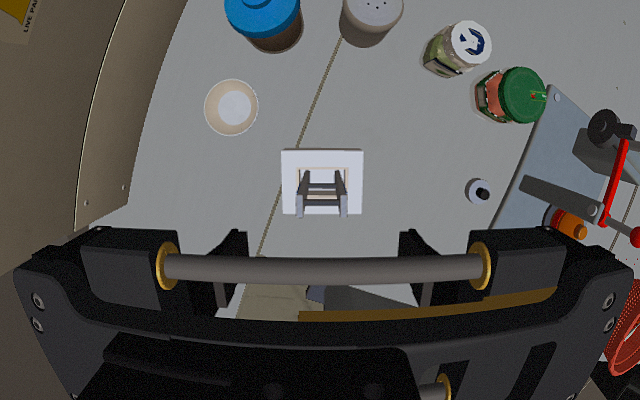

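The tongs stand centred in the stand at about (322,185), heading 21.6° as expected, and the cap is at (480,190). Descending and squeezing lightly.

```bash
python3 -m handwheel '[[0.087,0.0021,-0.0024,0.04,0,0,0],[0.087,0,0,0.05,0,0,0],[0.087,0,0,0.0296,0,0,0],[0.087,0,0,0,0,0,0],[0.034,0,0,0,0,0,0],[0.034,0,0,0,0,0,0],[0.034,0,0,0,0,0,0],[0.034,0,0,0,0,0,0],[0.034,0,0,0,0,0,0]]' 20
```

```text
time: 3.82
position: [0.459, 0.3462, 0.0911]
tool_rot: [3.086, 0.587, 0.0]
ft_force: [-0.4, 0.8, -0.7]
grip_width: 0.514
grip_force: 0.0
```

```bash
python3 -m handwheel '[[0.034,0,0,0,0,0,0],[0.034,0,0,0,0,0,0],[0.034,0,0,0,0,0,0],[0.034,0,0,0,0,0,0],[0.034,0,0,-0.03,0,0,0],[0.034,0,0,-0.03,0,0,0],[0.034,0,0,0,0,0,0]]' 20
python3 - <<'E'
from h import *
s=snap("wrist","w3");snap("scene","s3")
E
python3 - <<'E'
import cv2,numpy as np
a=cv2.imread("pics/w3.png");b=cv2.imread("pics/s3.png")[180:380,180:440]
cv2.imwrite("pics/c3.png",np.vstack([cv2.resize(a,None,fx=.9,fy=.9)[:, :576],cv2.resize(b,(576,240))])[:600])
E
```

```text
time: 4.7
position: [0.4602, 0.3469, 0.1529]
tool_rot: [-3.086, -0.586, -0.006]
ft_force: [-0.4, -0.5, -0.4]
grip_width: 0.395
grip_force: 6.1
```

View pics/c3.png

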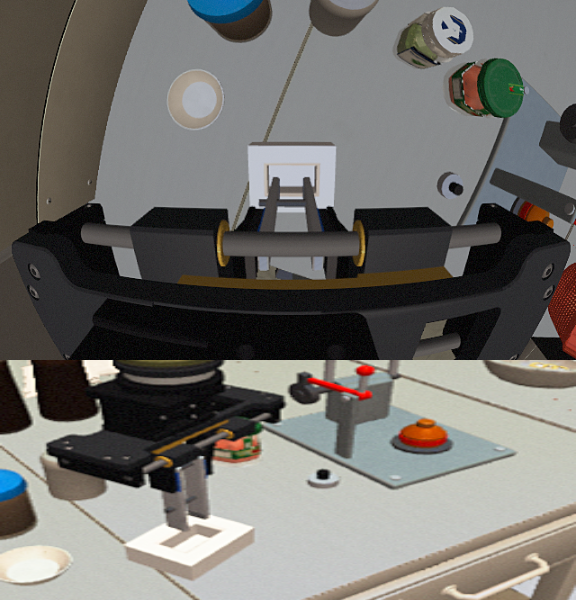

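The tongs hang open in the gripper, tips at about (308,202) and (343,202) in the full wrist picture. The pocket is empty. Moving over the cap and turning to heading 90°.

```bash
python3 -m handwheel '[[0.034,-0.0043,0.0514,-0.0075,0,0,0],[0.034,-0.0043,0.0514,-0.0075,0,0,0],[0.034,-0.0043,0.0514,-0.0075,0,0,0],[0.034,-0.0043,0.0514,-0.0075,0,0,0],[0.034,0,0,0,0,0,-9.77],[0.034,0,0,0,0,0,-9.77],[0.034,0,0,0,0,0,-9.77],[0.034,0,0,0,0,0,-9.77],[0.034,0,0,0,0,0,-9.77],[0.034,0,0,0,0,0,-9.77],[0.034,0,0,0,0,0,-9.77],[0.034,0,0,0,0,0,0]]'
python3 - <<'E'
from h import *
s=snap("wrist","w4");im,d,K,R,t=load("w4");print(s['position'],s['tool_rot'],s['joint_positions'][6])
P=fcloud(d,K,R,t);Z=P[...,2];hsv=cv2.cvtColor(im,cv2.COLOR_BGR2HSV)
C=np.hypot(P[...,0]-.52,P[...,1]-.1495)<.03
print("cap",circ(C&(Z>.008)&(Z<.05),K,R,t,.014),"knob",circ(C&(hsv[...,2]<110)&(Z>.02)&(Z<.05),K,R,t,.03))
T=(Z>.07)&(Z<.2)&(np.hypot(P[...,0]-s['position'][0],P[...,1]-s['position'][1])<.045)
T[230:]=0;print(T.sum());q=P[T];print(q[:,2].min(),np.percentile(q[:,2],[1,5,20]))
lo=T&(Z<q[:,2].min()+.03);n,l,st,ce=cv2.connectedComponentsWithStats(lo.astype(np.uint8))
for i in range(1,n):
    if st[i,4]>30: p=P[l==i];print(st[i],ce[i],p.min(0),p.max(0))
cv2.imwrite("pics/w4c.png",cv2.resize(im[100:300,220:440],None,fx=2.5,fy=2.5))
E
```

```text
time: 6.3
position: [0.5176, 0.148, 0.1795]
tool_rot: [-2.224, -2.216, 0.003]
ft_force: [-0.1, 0.4, 0.2]
grip_width: 0.395
grip_force: 6.1
[0.51757949 0.14800122 0.17946146] [-2.22418912 -2.21638972  0.00319417] -0.4947934302885365
cap (array([0.519 , 0.1511, 0.0177]), array([0.5194, 0.1536]), 54) knob (array([0.52  , 0.1519, 0.0076]), array([0.52  , 0.1527]), 18)
1112
0.09379505930314264 [0.09653201 0.10106051 0.12330737]
[300 197  11  24 115] [306.62608696 204.64347826] [0.49973208 0.13854968 0.09446656] [0.50629147 0.15832171 0.12378789]
[336 197  11  24 112] [339.36607143 204.52678571] [0.52755799 0.13896241 0.09379506] [0.53437735 0.15851687 0.12330655]
```

View pics/w4c.png

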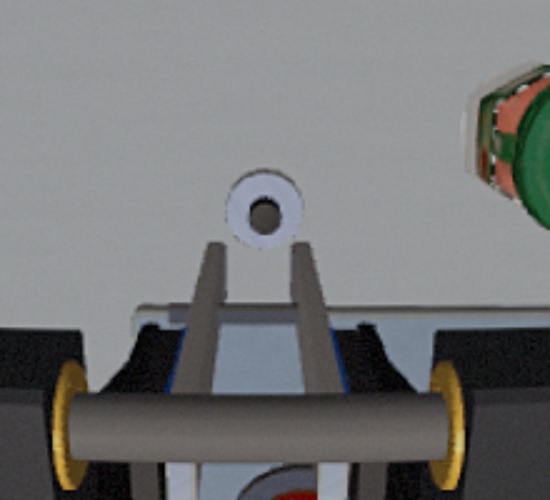

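The tips straddle the cap's line; the cap at (265,210) in the crop is roughly 2 mm ahead of them and 2.5 mm to the right. Descending and closing.

```bash
python3 -m handwheel '[[0.034,0.002,0.0025,0.03,0,0,0],[0.034,0,0,0.03,0,0,0],[0.034,0,0,0.0165,0,0,0],[0.034,0,0,0,0,0,0],[0.015,0,0,0,0,0,0],[0.015,0,0,0,0,0,0],[0.015,0,0,0,0,0,0],[0.015,0,0,0,0,0,0],[0.015,0,0,0,0,0,0]]' 25
```

```text
time: 7.48
position: [0.5217, 0.1509, 0.1055]
tool_rot: [2.222, 2.219, 0.002]
ft_force: [-0.1, 0.4, 5.7]
grip_width: 0.278
grip_force: 25.0
```

```bash
python3 -m handwheel '[[0.015,0,0,-0.015,0,0,0],[0.015,0,0,-0.03,0,0,0],[0.015,0,0,-0.035,0,0,0],[0.015,0,0,0,0,0,0],[0.015,0,0,0,0,0,0]]'
python3 - <<'E'
from h import *
s=snap("wrist","w5");im,d,K,R,t=load("w5");print(s['position'],s['tool_rot'])
P=fcloud(d,K,R,t);Z=P[...,2];p=s['position']
T=(Z>.05)&(Z<.2)&(np.hypot(P[...,0]-p[0],P[...,1]-p[1])<.045);T[232:]=0
q=P[T];print(T.sum(),q.min(0)-p,q.max(0)-p)
cv2.imwrite("pics/w5c.png",cv2.resize(im[100:300,220:440],None,fx=2.5,fy=2.5))
E
```

```text
time: 8.1
position: [0.5205, 0.1501, 0.184]
tool_rot: [2.223, 2.219, -0.002]
ft_force: [-1.0, -0.1, -1.9]
grip_width: 0.278
grip_force: 25.0
[0.52051656 0.15008785 0.18401181] [ 2.22332326e+00  2.21938491e+00 -1.67046441e-03]
1907 [-0.02979268 -0.01401957 -0.10610807] [0.02031199 0.01692943 0.00462842]
```

View pics/w5c.png

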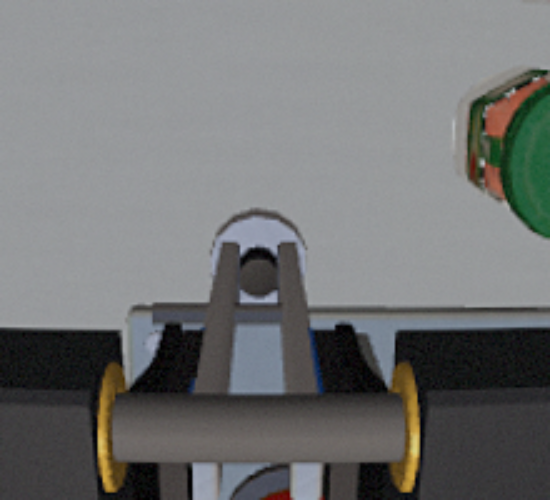

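The cap hangs level from its knob between the tips, at about (259,260) in the crop. I'll measure its offset from the TCP.

Run:
```python
from h import *
from scipy.optimize import least_squares
from bench import ctrl
im,d,K,R,t=load("w5");P=fcloud(d,K,R,t);Z=P[...,2];g=cv2.cvtColor(im,6).astype(int);p=np.array([.52051656,.15008785])
m=(np.hypot(P[...,0]-p[0],P[...,1]-p[1]-.002)<.03)&(Z>.06)&(Z<.103)&(g>150);m[225:]=0
q=P[m];print(m.sum(),np.percentile(q[:,2],[2,50,98]))
zt=np.median(q[:,2]);c=np.vstack([x.reshape(-1,2) for x in cv2.findContours(m.astype(np.uint8),0,1)[0]])
top={}
for u,v in c: top[u]=min(v,top.get(u,999))
e=np.array([(u,v-.5) for u,v in top.items()]);w=fcast(e,K,R,t,zt)[:,:2]
r=least_squares(lambda x:np.hypot(w[:,0]-x[0],w[:,1]-x[1])-.017,[*p],loss='soft_l1',f_scale=.0005)
print("cap rel TCP",r.x-p,np.sqrt(np.mean(r.fun**2)),zt,len(w))
# same at other frames: bias check of wrist camera, cap on table in w4 vs w1
```

```text
311 [0.09101477 0.09242196 0.09365698]
cap rel TCP [-0.00046065 -0.00142872] 0.0004041227692797416 0.09242195969715317 39
```

```bash
python3 -m handwheel '[[0.015,-0.03,-0.03,-0.01,0,0,0],[0.015,-0.03,-0.03,-0.01,0,0,0],[0.015,-0.0443,0,0,0,0,0],[0.015,-0.0443,0,0,0,0,0],[0.015,-0.0443,0,0,0,0,0],[0.015,0,0,0,0,0,-10.7],[0.015,0,0,0,0,0,-10.7],[0.015,0,0,0,0,0,-10.7],[0.015,0,0,0,0,0,-10.7],[0.015,0,0,0,0,0,-10.7],[0.015,0,0,0,0,0,-10.7],[0.015,0,0,0,0,0,-10.7]]'
```

```text
time: 9.65
position: [0.4597, -0.0422, 0.2032]
tool_rot: [-0.405, -3.113, -0.001]
ft_force: [-0.2, 0.4, -0.8]
grip_width: 0.277
grip_force: 25.0
```

```bash
python3 -m handwheel '[[0.015,-0.0372,0.0094,0,0,0,0],[0.015,-0.0372,0.0094,0,0,0,0],[0.015,0,0,0,0,0,0]]'
cat > cm.py <<'E'
import sys;from h import *
from scipy.optimize import least_squares
tag=sys.argv[1];s=snap("wrist",tag);snap("top",tag+"t");im,d,K,R,t=load(tag);P=fcloud(d,K,R,t);Z=P[...,2];g=cv2.cvtColor(im,6).astype(int);hsv=cv2.cvtColor(im,40);p=s['position'];print(p,s['tool_rot'])
z0=p[2]-.1056+.014
m=(np.hypot(P[...,0]-p[0],P[...,1]-p[1])<.03)&(abs(Z-z0)<.007)&(g>130);m[228:]=0
def fit(m,z,r0,top):
    c=rect(m)[1].reshape(-1,2)
    if top:
        T={}
        for u,v in c:T[u]=min(v,T.get(u,999))
        c=np.array([(u,v-.5) for u,v in T.items()])
    w=fcast(c,K,R,t,z)[:,:2];r=least_squares(lambda x:np.hypot(w[:,0]-x[0],w[:,1]-x[1])-r0,w.mean(0),loss='soft_l1',f_scale=.0005)
    return r.x.round(4),np.sqrt(np.mean(r.fun**2)).round(4),len(w)
c=fit(m,z0,.017,True);print("cap",c,c[0]-p[:2],np.median(Z[m]))
b=(np.hypot(P[...,0]-.5376,P[...,1]+.0086)<.02)&(abs(Z-.075)<.005)&(hsv[...,1]>90);b[235:]=0
b=fit(b,.075,.0105,False);print("mouth",b,"cap->mouth",b[0]-c[0])
cv2.imwrite(f"pics/{tag}c.png",cv2.resize(im[100:300,200:460],None,fx=2.5,fy=2.5))
E
python3 cm.py w6
```

```text
time: 10.02
position: [0.5381, -0.0433, 0.2022]
tool_rot: [-0.414, -3.111, -0.006]
ft_force: [-1.0, 1.2, -0.8]
grip_width: 0.28
grip_force: 25.0
[ 0.53813656 -0.04334447  0.20222767] [-0.41375336 -3.11080454 -0.00617252]
cap (array([ 0.539 , -0.0426]), np.float64(0.0035), 30) [0.00086344 0.00074447] 0.1106342994263948
mouth (array([ 0.5368, -0.0095]), np.float64(0.0007), 37) cap->mouth [-0.0022  0.0331]
```

View pics/w6c.png

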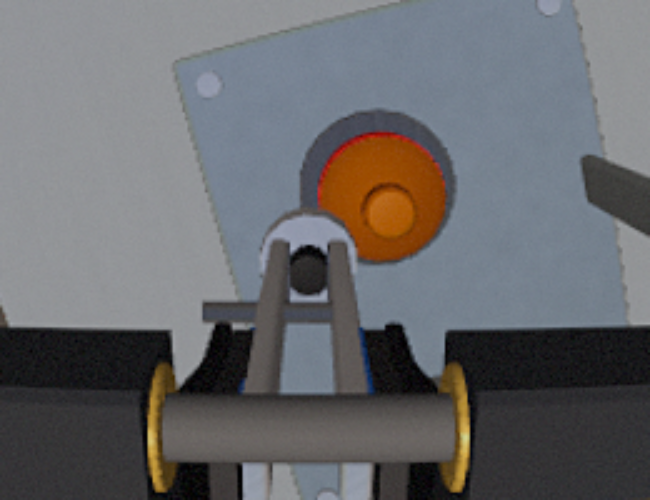

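The cap at (308,245) hangs level beside the mouth at (390,210) in the crop. The cap fit was polluted by the base behind it, so I'm refitting on the bright disc only.

Run:
```python
from h import *
from scipy.optimize import least_squares
im,d,K,R,t=load("w6");P=fcloud(d,K,R,t);Z=P[...,2];g=cv2.cvtColor(im,6).astype(int);p=np.array([.53813656,-.04334447])
for z0 in(.1106,):
  for th in(165,180):
    m=np.zeros(g.shape,bool);m[180:215,300:346]=True;m&=(g>th)&(Z>.095)&(Z<.125)
    c=rect(m)[1].reshape(-1,2);T={}
    for u,v in c:T[u]=min(v,T.get(u,999))
    c=np.array([(u,v-.5) for u,v in T.items()]);w=fcast(c,K,R,t,z0)[:,:2]
    r=least_squares(lambda x:np.hypot(w[:,0]-x[0],w[:,1]-x[1])-.017,p,loss='soft_l1',f_scale=.0005)
    print(m.sum(),th,r.x-p,np.sqrt(np.mean(r.fun**2)),len(w),c[:,0].min(),c[:,0].max(),c[:,1].min())
```

```text
1 165 [0.00947816 0.00317614] 8.409138760323565e-09 1 317.0 317.0 198.5Traceback (most recent call last):
  File "<stdin>", line 7, in <module>
  File "h.py", line 13, in rect
    c=max(cv2.findContours(m.astype(np.uint8),0,2)[0],key=cv2.contourArea);return cv2.minAreaRect(c),c
ValueError: max() iterable argument is empty
```

```bash
python3 -m handwheel '[[0.015,0.0112,0.0333,0,0,0,0],[0.015,0,0,0,0,0,0],[0.015,0,0,0.012,0,0,0],[0.015,0,0,0,0,0,0]]'
python3 - <<'E'
from h import *
import time
from bench import ctrl
s=snap("scene","s7");print(s['position'],s['tool_rot']);s=ctrl.get_state();print(s['position'])
snap("wrist","w7")
a=cv2.imread("pics/s7.png")[150:290,290:450];b=cv2.imread("pics/w7.png")[100:300,200:460]
cv2.imwrite("pics/c7.png",np.hstack([cv2.resize(a,(460,400)),cv2.resize(b,(340,400))])[:, :800])
E
```

```text
time: 10.62
position: [0.5339, -0.0099, 0.191]
tool_rot: [-0.417, -3.111, 0.002]
ft_force: [0.0, -0.1, -2.1]
grip_width: 0.281
grip_force: 25.0
[ 0.53390677 -0.00985416  0.19099403] [-4.17144889e-01 -3.11122846e+00  1.99777282e-03]
[ 0.53442971 -0.00970444  0.1915632 ]
```

View pics/c7.png

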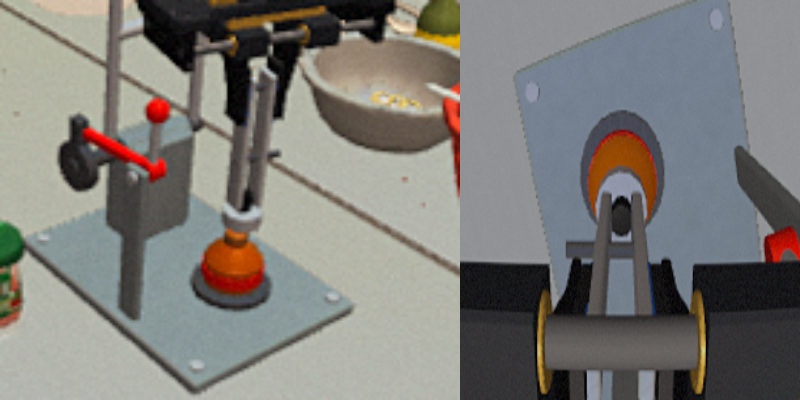

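The scene view shows the cap at (240,218) directly above the neck at (237,238), level. Pose readings are noisy by 1–2 mm, so I'm averaging them.

```bash
cat > avg.py <<'E'
from h import *
from bench import ctrl
A=[]
for i in range(16):
    A.append(np.r_[ctrl.get_state()['position'],ctrl.get_state()['tool_rot']]);ctrl.get_image("top")
A=np.array(A);print(A[:,:3].mean(0).round(4),A[:,:3].std(0).round(4))
p=A[:,:3].mean(0)
E
python3 - <<'E'
from avg import *
# fit the bottle's shoulder and body centre? compare cap silhouette vs neck in scene image
im,d,K,R,t=load("s7");P=cloud(d,K,R,t);Z=P[...,2];N=np.hypot(P[...,0]-.537,P[...,1]+.009)<.045
hsv=cv2.cvtColor(im,40);V,U=np.indices(Z.shape)
for v in range(214,256,2):
    o=N&(V==v)&(hsv[...,1]>120)&(Z>.03);c=N&(V==v)&(hsv[...,1]<70)&(hsv[...,2]>110)&(Z>.078)
    f=lambda m:(U[m].min(),U[m].max(),round((U[m].min()+U[m].max())/2,1),Z[m].mean().round(3)) if m.any() else None
    print(v,"orange",f(o),"cap",f(c))
E
```

```text
[ 0.5353 -0.0087  0.1925] [0.0001 0.0003 0.0001]
214 orange None cap (np.int64(374), np.int64(381), np.float64(377.5), np.float64(0.13))
216 orange None cap (np.int64(373), np.int64(381), np.float64(377.0), np.float64(0.124))
218 orange None cap (np.int64(373), np.int64(381), np.float64(377.0), np.float64(0.117))
220 orange (np.int64(375), np.int64(376), np.float64(375.5), np.float64(0.11)) cap (np.int64(373), np.int64(380), np.float64(376.5), np.float64(0.114))
222 orange (np.int64(375), np.int64(375), np.float64(375.0), np.float64(0.105)) cap (np.int64(368), np.int64(380), np.float64(374.0), np.float64(0.101))
224 orange None cap (np.int64(368), np.int64(381), np.float64(374.5), np.float64(0.099))
226 orange None cap (np.int64(370), np.int64(380), np.float64(375.0), np.float64(0.098))
228 orange None cap (np.int64(376), np.int64(380), np.float64(378.0), np.float64(0.092))
230 orange (np.int64(369), np.int64(370), np.float64(369.5), np.float64(0.075)) cap (np.int64(375), np.int64(378), np.float64(376.5), np.float64(0.087))
232 orange (np.int64(368), np.int64(375), np.float64(371.5),
[... 177 characters left out ...]
, np.float64(0.06)) cap None
238 orange (np.int64(361), np.int64(380), np.float64(370.5), np.float64(0.057)) cap None
240 orange (np.int64(361), np.int64(381), np.float64(371.0), np.float64(0.054)) cap None
242 orange (np.int64(360), np.int64(381), np.float64(370.5), np.float64(0.05)) cap None
244 orange (np.int64(360), np.int64(381), np.float64(370.5), np.float64(0.046)) cap None
246 orange (np.int64(361), np.int64(381), np.float64(371.0), np.float64(0.041)) cap None
248 orange (np.int64(363), np.int64(380), np.float64(371.5), np.float64(0.036)) cap None
250 orange (np.int64(368), np.int64(377), np.float64(372.5), np.float64(0.033)) cap None
252 orange None cap None
254 orange None cap None
```

Run:
```python
from h import *
s=snap("wrist","w8");snap("top","t8");snap("scene","s8")
_,_,K,R5,t5=load("w5");capc=R5@np.array([.5200559,.1486591,.0924])+t5
for n in("w6","w7","w8"):
    _,_,_,R,t=load(n);print(n,"cap",(R.T@(capc-t)).round(4))
# mouth again w6 and w1
for n in("w1","w6"):
    im,d,K,R,t=load(n);P=fcloud(d,K,R,t);hsv=cv2.cvtColor(im,40)
    b=(np.hypot(P[...,0]-.5376,P[...,1]+.0086)<.02)&(abs(P[...,2]-.075)<.005)&(hsv[...,1]>90);b[235:]=0
    c=rect(b)[1];e=cv2.fitEllipse(c);print(n,"mouth",fcast(e[0],K,R,t,.075),e)
_,_,K,R,t=load("s8")
for X in([.5372,-.009,.09],[.5372,-.009,.075],[.5372,-.009,.05],[.5392,-.009,.09],[.5372,-.007,.09]):
    c=R@X+t;print(X,(c[:2]/c[2]*K[0,0]+K[:2,2]).round(1))
im=load("s8")[0];print(im[222:232,362:386,1])
```

```text
w6 cap [ 0.5397 -0.0425  0.1106]
w7 cap [ 0.5361 -0.0093  0.0999]
w8 cap [ 0.5371 -0.0081  0.1008]
w1 mouth [[ 0.53749969 -0.00870715  0.075     ]] ((352.6203308105469, 132.2678680419922), (14.265514373779297, 15.302909851074219), 100.74031066894531)
w6 mouth [[ 0.53664652 -0.00937803  0.075     ]] ((355.3936462402344, 184.72068786621094), (20.57417106628418, 20.73674774169922), 83.80879211425781)
[0.5372, -0.009, 0.09] [372.1 225.3]
[0.5372, -0.009, 0.075] [371.5 230.3]
[0.5372, -0.009, 0.05] [370.6 238.4]
[0.5392, -0.009, 0.09] [371.6 224.9]
[0.5372, -0.007, 0.09] [371.5 225.5]
[[151 156 168 178 164 188 195 178 115  84 111  30   0   0 111 207 175 183
  177 189 182 183 181 186]
 [148 145 151 158 146 145 203 192 170 128 112   5  31 105 181 205 200 193
  179 187 183 183 186 184]
 [149 147 152 151 118  91 164 196 201 187 181 166 170 185 202 197 203 185
  135 186 182 183 184 184]
 [152 150 162 141  92  60  91 130 163 200 201 208 205 202 199 192 160 125
  139 188 182 184 188 183]
 [152 154 156 146  87  68  66  79 104 133 134 143 150 134 139 133 105 105
  164 186 181 187 179 181]
 [153 152 150 158 123  59  77  80  81  83  83  91 110  96  95  95  91 113
  170 187 181 181 178 186]
 [145 150 155 156 148 101  71  79  89  92  95  98 102 108 110 105  98 132
  183 181 185 182 183 181]
 [152 150 148 156 157 145 104  74  86  93  95 103 102  98 104 109 128 156
  193 184 181 183 188 180]
 [151 149 149 155 157 153 134  90  84  93  92 103  99 100 109 138 179 178
  186 182 182 181 180 181]
 [155 152 149 156 161 144  81  81  96  89  85  91  90  87 122 170 187 183
  187 182 184 187 186 182]]
```

Aligned within about 1 mm. Lowering gently.

```bash
python3 -m handwheel '[[0.015,-0.0002,-0.0008,0.005,0,0,0],[0.015,0,0,0.005,0,0,0],[0.015,0,0,0.004,0,0,0],[0.015,0,0,0.004,0,0,0],[0.015,0,0,0.003,0,0,0],[0.015,0,0,0,0,0,0],[0.015,0,0,0,0,0,0],[0.015,0,0,0,0,0,0]]'; python3 avg.py
```

```text
time: 12.68
position: [0.5354, -0.0094, 0.1716]
tool_rot: [0.415, 3.114, -0.0]
ft_force: [0.1, 0.6, -1.7]
grip_width: 0.282
grip_force: 25.0
[ 0.5353 -0.0094  0.1715] [0.     0.     0.0001]
```

```bash
python3 -m handwheel '[[0.015,0,0,0.0015,0,0,0],[0.015,0,0,0,0,0,0],[0.034,0,0,0,0,0,0],[0.034,0,0,0,0,0,0],[0.034,0,0,0,0,0,0],[0.034,0,0,0,0,0,0],[0.034,0,0,0,0,0,0],[0.034,0,0,-0.004,0,0,0],[0.034,0,0,-0.01,0,0,0],[0.034,0,0,-0.03,0,0,0],[0.034,0,0,0,0,0,0]]'
python3 - <<'E'
from h import *
s=snap("scene","s9");snap("wrist","w9");print(s['position'])
a=cv2.imread("pics/s9.png")[150:290,290:450];b=cv2.imread("pics/w9.png")[100:300,200:460]
cv2.imwrite("pics/c9.png",np.hstack([cv2.resize(a,(440,385)),cv2.resize(b,(360,385))]))
im,d,K,R,t=load("w9");P=fcloud(d,K,R,t);q=P[(np.hypot(P[...,0]-.537,P[...,1]+.009)<.02)&(P[...,2]>.06)&(P[...,2]<.105)];print(np.percentile(q[:,2],[5,20,50,80,95]))
E
```

```text
time: 14.85
position: [0.5371, -0.0091, 0.2167]
tool_rot: [0.415, 3.109, -0.0]
ft_force: [0.7, 0.4, -1.6]
grip_width: 0.39
grip_force: 6.1
[ 0.53707918 -0.00913798  0.21670395]
[0.07428052 0.07827972 0.07906474 0.08947005 0.09522338]
```

View pics/c9.png

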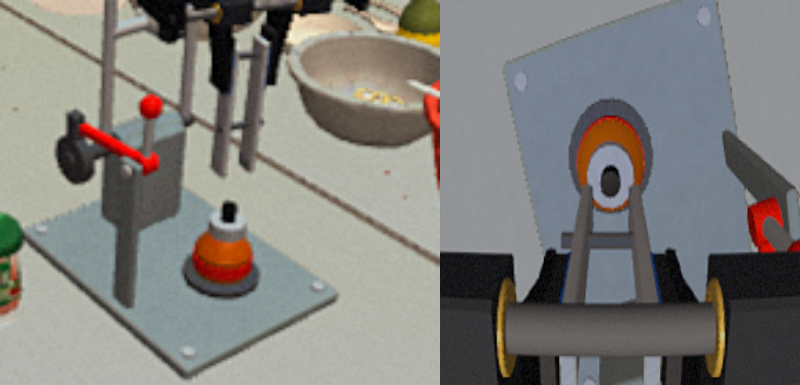

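The cap sits level on the mouth: its top measures z = 0.079 and the knob top 0.095, both as expected, and the tongs are clear. Carrying the tongs back to the stand with heading 201.6°.

```bash
python3 -m handwheel '[[0.034,0.0372,-0.0101,0,0,0,0],[0.034,0.0372,-0.0101,0,0,0,0],[0.034,0.0157,0.057,0,0,0,0],[0.034,0.0157,0.057,0,0,0,0],[0.034,0.0157,0.057,0,0,0,0],[0.034,0.0157,0.057,0,0,0,0],[0.034,0.0157,0.057,0,0,0,0],[0.034,0.0157,0.057,0,0,0,0],[0.034,0,0,0,0,0,-9.2],[0.034,0,0,0,0,0,-9.2],[0.034,0,0,0,0,0,-9.2],[0.034,0,0,0,0,0,-9.2]]'
python3 - <<'E'
from avg import *
s=snap("wrist","w10");print(s['position'],s['tool_rot'],np.degrees(2*np.arctan2(s['tool_rot'][1],s['tool_rot'][0])))
im,d,K,R,t=load("w10");P=fcloud(d,K,R,t);X,Y,Z=np.moveaxis(P,2,0)
N=np.hypot(X-.458,Y-.346)<.08
print("stand",cv2.minAreaRect(fcast(rect(cv2.morphologyEx((N&(abs(Z-.035)<.006)).astype(np.uint8),3,np.ones((15,15))))[1],K,R,t,.035)[:,:2].astype(np.float32)))
T=(Z>.11)&(Z<.165)&(np.hypot(X-p[0],Y-p[1])<.045);T[230:]=0
h=R[0]@(P[T]-p).T;q=P[T]; e=np.array([R[0,:2]/np.linalg.norm(R[0,:2]),[-R[0,1],R[0,0]]/np.linalg.norm(R[0,:2])]);w=(q[:,:2]-p[:2])@e.T
print("tips mid along/across, zmin",((w.min(0)+w.max(0))/2).round(4),np.ptp(w,axis=0),q[:,2].min(), "world",((w.min(0)+w.max(0))/2)@e+p[:2])
E
```

```text
time: 16.45
position: [0.4564, 0.345, 0.2127]
tool_rot: [0.597, -3.082, 0.001]
ft_force: [-0.1, 0.3, -1.1]
grip_width: 0.391
grip_force: 6.1
[0.4567 0.3452 0.2135] [0.0002 0.0002 0.0005]
[0.45685712 0.34538925 0.2139454 ] [-5.88850221e-01  3.08582364e+00 -1.65688139e-04] 201.60709012493393
stand ((0.4571591317653656, 0.34608104825019836), (0.07188476622104645, 0.09082592278718948), 21.55711555480957)
tips mid along/across, zmin [0.0011 0.0001] [0.03457873 0.01970103] 0.12882430790224095 world [0.45624952 0.34615723]
```

```bash
python3 -m handwheel '[[0.034,-0.0013,-0.0003,0.035,0,0,0],[0.034,0,0,0.035,0,0,0],[0.034,0,0,0.02,0,0,0],[0.034,0,0,0.02,0,0,0],[0.034,0,0,0.0125,0,0,0],[0.034,0,0,0,0,0,0]]'; python3 avg.py; python3 -c "
from bench import ctrl;print(ctrl.get_state()['ft_force'])"
```

```text
time: 18.05
position: [0.4581, 0.3457, 0.0912]
tool_rot: [0.589, -3.085, -0.0]
ft_force: [0.3, -0.5, -1.1]
grip_width: 0.392
grip_force: 6.1
[0.4583 0.3457 0.0917] [0.0001 0.0002 0.0003]
[-0.50650367 -0.49759098 -0.3340404 ]
```

```bash
python3 -m handwheel '[[0.075,0,0,0,0,0,0],[0.075,0,0,0,0,0,0],[0.075,0,0,0,0,0,0],[0.075,0,0,0,0,0,0],[0.075,0,0,0,0,0,0],[0.075,0,0,-0.02,0,0,0],[0.075,0,0,-0.05,0,0,0],[0.075,0,0,-0.06,0,0,0],[0.075,0,0,-0.02,0,0,0],[0.075,0,0,0,0,0,0]]'
python3 - <<'E'
from avg import *
s=snap("wrist","w11");im,d,K,R,t=load("w11");P=fcloud(d,K,R,t);X,Y,Z=np.moveaxis(P,2,0)
N=np.hypot(X-.458,Y-.346)<.06;N[235:]=0
tt=N&(Z>.1)&(Z<.15);q=P[tt];print(tt.sum(),q[:,2].max())
tt&=Z>.122;print("top",cv2.minAreaRect(fcast(np.argwhere(tt)[:,::-1],K,R,t,.13)[:,:2].astype(np.float32)))
E
```

```text
time: 20.1
position: [0.4587, 0.3464, 0.2434]
tool_rot: [-0.588, 3.083, 0.001]
ft_force: [0.1, -0.8, -0.7]
grip_width: 0.862
grip_force: 0.0
[0.458  0.3453 0.2409] [0.0003 0.0004 0.0009]
613 0.13164718034979428
top ((0.4572620093822479, 0.3464265763759613), (0.01981552504003048, 0.04231753572821617), 21.581480026245117)
```

The tongs stand back in place: top at z = 0.1316, centre (0.457, 0.346), upright. Next the catch: turn to heading 180° and go above the knob.

```bash
python3 -m handwheel '[[0.075,0,0,-0.01,0,0,10.7],[0.075,0,0,0,0,0,10.7],[0.06,-0.0199,-0.054,0,0,0,0],[0.06,-0.0199,-0.054,0,0,0,0],[0.06,-0.0199,-0.054,0,0,0,0],[0.06,-0.0199,-0.054,0,0,0,0],[0.06,-0.0199,-0.054,0,0,0,0],[0.06,0,0,0,0,0,0],[0.06,0,0,0,0,0,0]]' 8
python3 - <<'E'
from avg import *
s=ctrl.get_state();print(s['tool_rot'],s['joint_positions'])
im,d=ctrl.get_image("scene");ci=ctrl.camera_info("scene");K,R,t=ci['intrinsics'],ci['R'],ci['t'];P=cloud(d,K,R,t);hsv=cv2.cvtColor(im,40)
k=((hsv[...,0]<6)|(hsv[...,0]>174))&(hsv[...,1]>150)&(P[...,2]>.19)&(abs(P[...,0]-.557)<.03)&(abs(P[...,1]-.075)<.03)
c=rect(k)[1];(u,v),r=cv2.minEnclosingCircle(c);print("knob",u,v,r,cast([u,v],K,R,t,.211), P[k].mean(0))
E
```

```text
time: 22.08
position: [0.5585, 0.0764, 0.2514]
tool_rot: [0.005, -3.141, -0.001]
ft_force: [-0.3, 0.5, -0.1]
grip_width: 0.691
grip_force: 0.0
[0.5584 0.0768 0.2515] [0.0002 0.0007 0.0001]
[ 5.70776651e-03 -3.14157963e+00  8.75379366e-05] [ 0.81693262  0.31937042 -1.20398222  1.59680886  0.30042767  1.43313191
  1.16259051]
knob 344.5 188.125 4.155292510986328 [[0.55713182 0.07359795 0.211     ]] [0.55178109 0.07941937 0.25041736]
```

```bash
python3 -m handwheel '[[0.06,0.001,-0.0015,0.03,0,0,0],[0.06,0,0,0.0215,0,0,0],[0.01,0,0,0,0,0,0],[0.01,0,0,0,0,0,0],[0.01,0,0,0,0,0,0],[0.01,0,0,0,0,0,0],[0.01,0,0,0,0,0,0],[0.01,0,0,0,0,0,0],[0.01,0,0,0,0,0,0]]' 8
```

```text
time: 24.05
position: [0.5579, 0.0748, 0.2003]
tool_rot: [-0.006, 3.141, 0.001]
ft_force: [-0.4, 0.8, 2.5]
grip_width: 0.217
grip_force: 8.0
```

```bash
python3 -m handwheel '[[0.01,0.0082,0.0006,0.0006,0,0,0],[0.01,0.0081,0,0.0019,0,0,0],[0.01,0.0148,0,0.0071,0,0,0],[0.01,0.012,0,0.0112,0,0,0],[0.01,0.0059,0,0.0093,0,0,0],[0.01,0.004,0,0.0102,0,0,0],[0.01,0.001,0,0.003,0,0,0],[0.01,0,0,0,0,0,0]]'
python3 - <<'E'
from bench import ctrl
from h import *
for n in("scene","top"):
    im,d=ctrl.get_image(n)
s=ctrl.get_state();print(s['position'],s['ft_force'],s['grip_width'])
E
```

```text
time: 25.05
position: [0.504, 0.0753, 0.1573]
tool_rot: [-0.006, 3.141, 0.0]
ft_force: [-1.2, 2.1, 7.2]
grip_width: 0.217
grip_force: 8.0
[0.50395102 0.07535049 0.15731163] [-1.11041345  1.37601519  8.04796895] 0.21764368658525024
```

```bash
python3 -m handwheel '[[0.06,0,0,0,0,0,0],[0.06,0,0,0,0,0,0],[0.06,0,0,0,0,0,0],[0.07,0.005,0,-0.03,0,0,0],[0.087,0.02,0,-0.05,0,0,0],[0.087,0.02,0,-0.05,0,0,0],[0.087,0,0,-0.05,0,0,0],[0.087,0,0,-0.05,0,0,0]]'
python3 - <<'E'
from avg import *
for n in("scene","top"):
    im,d=ctrl.get_image(n);ci=ctrl.camera_info(n);K,R,t=ci['intrinsics'],ci['R'],ci['t'];P=cloud(d,K,R,t);hsv=cv2.cvtColor(im,40)
    k=((hsv[...,0]<6)|(hsv[...,0]>174))&(hsv[...,1]>150)&(P[...,2]>.13)&(abs(P[...,0]-.54)<.08)&(abs(P[...,1]-.075)<.04);q=P[k]
    print(n,k.sum(),q.min(0),q.max(0),"front part",q[q[:,0]<.525].mean(0))
    b=(P[...,2]>.29)&(P[...,2]<.33)&(abs(P[...,0]-.657)<.06)&(abs(P[...,1]+.01)<.09)&(hsv[...,2]<70);print("bar",b.sum(),cv2.minAreaRect(P[b][:,:2].astype(np.float32)),P[b][:,2].max())
s=ctrl.get_state();print(s['joint_positions'])
E
```

```text
time: 26.15
position: [0.4581, 0.0747, 0.3882]
tool_rot: [-0.003, 3.14, -0.01]
ft_force: [0.9, 0.2, -0.5]
grip_width: 0.979
grip_force: 0.0
[0.4587 0.0746 0.3868] [0.0009 0.0001 0.0024]
scene 263 [0.46051883 0.06688625 0.15118715] [0.59238854 0.10480757 0.56558445] front part [0.49605823 0.08059308 0.23613591]
bar 208 ((0.6539154648780823, -0.009251225739717484), (0.10579916089773178, 0.021724293008446693), 86.51585388183594) 0.32117309992441256Traceback (most recent call last):
  File "<stdin>", line 5, in <module>
    return umr_minimum(a, axis, None, out, keepdims, initial, where)
ValueError: zero-size array to reduction operation minimum which has no identity
```

```bash
python3 -m handwheel '[[0.087,0,0,0,0,0,10],[0.087,0,0,0,0,0,10],[0.087,0,0,0,0,0,10],[0.087,0,0,0,0,0,10],[0.087,0,0,0,0,0,10],[0.087,0,0,0,0,0,10],[0.087,0,0,0,0,0,10],[0.087,0,0,0,0,0,10],[0.087,0,0,0,0,0,10],[0.087,0,0,0,0,0,0]]' 30
python3 - <<'E'
from avg import *
s=snap("wrist","w12");print(s['tool_rot'])
for n in("scene","top","wrist"):
    im,d=ctrl.get_image(n);ci=ctrl.camera_info(n);K,R,t=ci['intrinsics'],ci['R'],ci['t'];P=(fcloud if n=="wrist" else cloud)(d,K,R,t);hsv=cv2.cvtColor(im,40)
    k=((hsv[...,0]<6)|(hsv[...,0]>174))&(hsv[...,1]>150)&(P[...,2]>.13)&(P[...,2]<.3)&(abs(P[...,0]-.54)<.08)&(abs(P[...,1]-.075)<.03);q=P[k];f=q[(q[:,0]<.52)]
    print(n,len(q),"front part",len(f),np.median(f,axis=0) if len(f) else 0)
    m=(P[...,2]>.055)&(P[...,2]<.1)&(np.hypot(P[...,0]-.537,P[...,1]+.009)<.025);print("cap z",np.percentile(P[m][:,2],[50,90]) if m.any() else 0)
E
```

```text
time: 28.3
position: [0.4588, 0.0747, 0.3865]
tool_rot: [2.215, 2.227, -0.0]
ft_force: [0.3, 0.6, 0.5]
grip_width: 1.002
grip_force: 0.0
[0.4587 0.0746 0.3865] [0. 0. 0.]
[ 2.21716837e+00  2.22562370e+00 -2.19782791e-04]
scene 251 front part 56 [0.50087722 0.07957514 0.17470896]
cap z [0.07628153 0.0901577 ]
top 0 front part 0 0
cap z 0
wrist 697 front part 178 [0.50452839 0.07763043 0.17771716]
cap z [0.07864979 0.09441538]
```

The catch is flipped: knob at about (0.504, 0.077, 0.173), i.e. around 1.3 rad. Going over the lever bar.

```bash
python3 -m handwheel '[[0.087,-0.0209,0.0495,0,0,0,0],[0.087,-0.0209,0.0495,0,0,0,0],[0.087,-0.0209,0.0495,0,0,0,0],[0.087,-0.0209,0.0495,0,0,0,0],[0.087,0,0,0,0,0,0],[0.087,0,0,0,0,0,0]]'; python3 avg.py
python3 - <<'E'
from bench import ctrl
s=ctrl.get_state();print(s['joint_positions'],s['tool_rot'])
E
```

```text
time: 30.05
position: [0.6121, 0.0047, 0.3899]
tool_rot: [-2.203, -2.229, 0.024]
ft_force: [-0.6, 1.5, -0.3]
grip_width: 0.999
grip_force: 0.0
[0.6119 0.004  0.391 ] [0.0003 0.0004 0.0005]
[ 0.75971189  0.4553085  -1.22079916  1.20251732  0.43524628  1.77131836
 -0.3298294 ] [-2.20550762 -2.22886549  0.02485554]
```

```bash
python3 -m handwheel '[[0.087,-0.0043,0.015,0,0,0,0],[0.087,-0.0043,0.015,0,0,0,0],[0.087,-0.0043,0.015,0,0,0,0],[0.087,0,0,0,0,0,0],[0.087,0,0,0,0,0,0]]'; python3 avg.py
python3 - <<'E'
from bench import ctrl
s=ctrl.get_state();print(s['joint_positions'],s['tool_rot'])
E
```

```text
time: 31.48
position: [0.657, -0.008, 0.3898]
tool_rot: [-2.204, -2.229, 0.025]
ft_force: [-0.8, -0.4, 0.7]
grip_width: 1.002
grip_force: 0.0
[ 0.6572 -0.0085  0.39  ] [0.0002 0.0002 0.0002]
[ 0.64563795  0.55028305 -1.16414522  1.07377489  0.51722489  1.8140862
 -0.31980255] [-2.20552102 -2.22890176  0.02476594]
```

```bash
python3 -m handwheel '[[0.087,0,0,0.03,0,0,0],[0.087,0,0,0.03,0,0,0],[0.087,0,0,0.03,0,0,0],[0.087,0,0,0.009,0,0,0],[0.01,0,0,0,0,0,0],[0.01,0,0,0,0,0,0],[0.01,0,0,0,0,0,0],[0.01,0,0,0,0,0,0],[0.01,0,0,0,0,0,0],[0.01,0,0,0,0,0,0],[0.01,0,0,0,0,0,0],[0.01,0,0,0,0,0,0]]' 40
python3 - <<'E'
from avg import *
E
```

```text
time: 33.78
position: [0.6562, -0.0093, 0.2908]
tool_rot: [-2.206, -2.229, 0.024]
ft_force: [1.6, -0.7, -0.5]
grip_width: 0.213
grip_force: 40.0Traceback (most recent call last):
  File "<stdin>", line 1, in <module>
  File "avg.py", line 5, in <module>
    A.append(np.r_[ctrl.get_state()['position'],ctrl.get_state()['tool_rot']]);ctrl.get_image("top")
                                                                               ~~~~~~~~~~~~~~^^^^^^^
ValueError: 200 camera calls are used up
```

The camera budget is used up, and the bar is gripped (18.5 mm reading, 40 N). I'm pulling the lever along its arc, using the state readings.

```bash
python3 -m handwheel '[[0.01,0,-0.015,0.0006,0,0,0],[0.01,0,-0.0149,0.0016,0,0,0],[0.01,0,-0.0147,0.0028,0,0,0],[0.01,0,-0.0145,0.0039,0,0,0],[0.01,0,-0.0142,0.005,0,0,0],[0.01,0,-0.0137,0.006,0,0,0],[0.01,0,0,0,0,0,0]]'
python3 - <<'E'
from bench import ctrl
s=ctrl.get_state();print(s['position'],s['joint_positions'],s['ft_force'])
E
```

```text
time: 35.25
position: [0.5695, -0.0082, 0.2738]
tool_rot: [-2.205, -2.232, 0.018]
ft_force: [3.2, 5.3, 5.0]
grip_width: 0.214
grip_force: 40.0
[ 0.5694812  -0.00823069  0.27375293] [ 0.98164175  0.3805074  -1.28558824  1.53734379  0.36733263  1.50954732
 -0.29968845] [3.15493195 5.30817649 4.96427353]
```

```bash
python3 -m handwheel '[[0.01,0,-0.0132,0.0075,0,0,0],[0.01,0,-0.0127,0.0078,0,0,0],[0.01,0,-0.012,0.0092,0,0,0],[0.01,0,-0.0114,0.0098,0,0,0],[0.01,0,-0.0106,0.0107,0,0,0],[0.01,0,-0.0098,0.0113,0,0,0],[0.01,0,0,0,0,0,0]]'
python3 - <<'E'
from bench import ctrl
s=ctrl.get_state();print(s['position'],s['joint_positions'],s['ft_force'])
E
```

```text
time: 36.12
position: [0.5005, -0.0078, 0.2183]
tool_rot: [-2.204, -2.233, 0.013]
ft_force: [7.5, 6.9, 1.3]
grip_width: 0.217
grip_force: 39.9
[ 0.50053843 -0.0077872   0.21826979] [ 1.21719141  0.15439027 -1.33777053  1.78018204  0.15671289  1.33714812
 -0.1428628 ] [7.49584229 6.93624051 1.27889544]
```

```bash
python3 -m handwheel '[[0.01,-0.0005,-0.0088,0.0125,0,0,0],[0.01,0,-0.008,0.013,0,0,0],[0.01,0,-0.007,0.0134,0,0,0],[0.01,0,-0.006,0.0138,0,0,0],[0.01,0,0,0,0,0,0]]'
python3 - <<'E'
from bench import ctrl
s=ctrl.get_state();print(s['position'],s['joint_positions'],s['ft_force'])
E
```

```text
time: 36.75
position: [0.4716, -0.008, 0.1666]
tool_rot: [-2.204, -2.234, 0.008]
ft_force: [8.2, 9.3, 3.1]
grip_width: 0.219
grip_force: 39.9
[ 0.47158468 -0.00798352  0.16662408] [ 1.28549909  0.07046428 -1.3425057   1.91436431  0.07436586  1.21811672
 -0.06902854] [8.15135908 9.29705605 3.08574286]
```

```bash
python3 -m handwheel '[[0.01,-0.001,-0.0034,0.0095,0,0,0],[0.01,0,-0.0029,0.0095,0,0,0],[0.01,0,-0.0024,0.0097,0,0,0],[0.01,0,-0.002,0.0098,0,0,0],[0.01,0,-0.0014,0.01,0,0,0],[0.01,0,-0.001,0.0099,0,0,0],[0.01,0,-0.0005,0.007,0,0,0],[0.01,0,0,0.005,0,0,0],[0.01,0,0,0,0,0,0]]'
python3 - <<'E'
from bench import ctrl
s=ctrl.get_state();print(s['position'],s['joint_positions'],s['ft_force'],s['grip_width'])
E
```

```text
time: 37.88
position: [0.4581, -0.0082, 0.0979]
tool_rot: [-2.203, -2.233, 0.006]
ft_force: [4.7, 12.2, 13.1]
grip_width: 0.216
grip_force: 40.3
[ 0.45807599 -0.00824587  0.09790879] [ 1.20293528  0.17274074 -1.30110132  2.02298285  0.1870874   1.0851972
 -0.16965521] [ 4.70174368 12.20430379 13.08369138] 0.21575665597021082
```

```bash
python3 -m handwheel '[[0.01,-0.001,0,0.003,0,0,0],[0.01,0,0,0.003,0,0,0],[0.01,0,0,0,0,0,0],[0.01,0,0,0,0,0,0]]'; python3 -c "
from bench import ctrl
s=ctrl.get_state();print(s['position'],s['ft_force'])"; python3 -m handwheel '[[0.01,0,0,0.002,0,0,0],[0.01,0,0,0.002,0,0,0],[0.01,0,0,0,0,0,0],[0.01,0,0,0,0,0,0]]'
```

```text
time: 38.38
position: [0.4579, -0.0083, 0.094]
tool_rot: [-2.202, -2.233, 0.008]
ft_force: [-3.0, 13.9, 33.9]
grip_width: 0.215
grip_force: 40.3
[ 0.45793508 -0.00830948  0.09398582] [-3.02204401 13.94961914 33.94616667]
time: 38.88
position: [0.4579, -0.0094, 0.0909]
tool_rot: [-2.203, -2.233, 0.012]
ft_force: [-7.6, 11.2, 44.2]
grip_width: 0.21
grip_force: 36.4
```

```bash
python3 -m handwheel '[[0.01,0,0,-0.0015,0,0,0],[0.01,0,0,0,0,0,0],[0.01,0,0,0,0,0,0],[0.01,0,0,0,0,0,0]]'; python3 -c "
from bench import ctrl
s=ctrl.get_state();print(s['position'],s['ft_force'],s['qd'])"
```

```text
time: 39.38
position: [0.4579, -0.0094, 0.0913]
tool_rot: [-2.203, -2.233, 0.01]
ft_force: [-2.9, 11.6, 33.3]
grip_width: 0.215
grip_force: 37.3
[ 0.45789365 -0.00938415  0.09134248] [-2.86680628 11.59529493 33.25424393] [-1.15292155e-03 -1.37024379e-03 -8.11982173e-04  1.88227889e-04
 -5.80759339e-05 -1.21582426e-03 -7.55014138e-04]
```

```bash
python3 -c "
from bench import ctrl
print(ctrl.close_job())"
```

```text
the job is handed in; nothing more can be done
None
```

I handed the job in at 39.4 s with the lever held at its stop (33 N push); the cap is on the bottle, the tongs are in their stand and the catch is flipped. `close_job` gave no verdict, and no pictures were left to check the cap, pad or bystanders after the lever came down.

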